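# Dock the red test probe in its terminal

## Robot

A 6-joint arm with a two-finger parallel gripper is mounted at the origin on a cart in front of the work surface, level with it; the furniture and walls round the work are solid. World frame = base frame: x ahead of the robot, y to its left, z up, the work surface at z = 0. Lengths are in m, angles in rad, forces in N, time in s.
With the tool pointing down it reaches from about 0.425 to 0.95 m from the base axis. Payload 14.7 kg.
Tool frame: the origin (TCP) lies on the centre line of the jaws, within the pads' length; the fingertips stand 14 mm ahead of it and the grasp point (between the pads) lies 5 mm behind it (r.tip_extent is the distance from the TCP to the fingertips, in m); z points along the fingers, y is the line along which they close (so a half turn about z gives the same grasp; the last joint's range is limited). The gripper opens to 85 mm and grips with 20 to 120 N. Pads are 22 mm wide; open, the fingers measure 114 mm over their backs; the gripper's body (76 mm by 85 mm) begins 54 mm behind the grasp point. The pads swing forward as they close: fully open they stand 13 mm farther back than shut.
Start: joints at [-1.379, 0.48, 1.596, -0, 1.065, -0.047], TCP at [0.154, -0.632, 0.245] pointing down, gripper open.
Joint ranges: [-2.75, 2.75], [-0.82, 2.05], [0.23, 2.67], [-1.56, 4.7], [0.09, 2.69], [-2.92, 2.92]. Speed limits (rad/s): [1.89, 1.89, 2.39, 3.01, 3.01, 3.01].

## Interface

Orientations are given as [roll, pitch, yaw] about the fixed x, y, z axes, in that order (R = Rz(yaw) Ry(pitch) Rx(roll)).
In Python, from rig import r gives the robot as it stands.
- The arm moves only by the tool send_rows, never from a script. Its argument "plan" is a list of rows, each a list of 7 numbers: the shift along the world's x, y, z in cm, then the turn, a rotation vector about the world's x, y, z in degrees, then the closure in counts, from 0 (fully open) to 255 (shut). In form: [[dx, dy, dz, rx, ry, rz, grip], ...]. A call has 1 to 8 rows; each row shifts and turns the commanded pose from where the row before left it; what a row does not reach is not made up. A row lasts 1/8 s, in which the tool goes at most 62.5 mm and 10.7 degrees, less where a joint would pass 70% of its speed; a pose out of reach is approached as far as the arm can. A call with a gripper value outside its range is refused whole. The fingers move at their own pace and stop on an object; "force" is the grip in N (left out, the last holds). Time passes only in rows, so rows that do not move let the fingers close. It gives the time, the measured TCP pose, the force, the opening and the grip force at its end, in the units of the state.
- r.state(): the state, without advancing time (a new reading comes with each control period).
- r.grab_frame(name): name is "scene" or "top"; returns a dict with "pixels" (384x512x3 uint8, red, green, blue), "z_map" (384x512 float32, m along the optical axis (not along the pixel's ray), 0 where there is no reading), "K" (3x3 intrinsics, pixels), "camera_from_world" (4x4, takes a point from world to camera coordinates). Camera axes: x right, y down, z forward; pixel columns grow to the right and rows downward; lengths in m; the calibration is good to about 2 mm. A picture is of the moment at which its call begins.
- r.hand_in(): hands the job in; it is judged then, once.
Trained networks look in a picture, given as the dict that the camera call returned (one of the last four; its "shot" number tells which), for a name from the list of things; names that differ only in an ending like _2 or _b are one class to them, and where a whole thing is asked for, a point or a joint stands for the part that bears it (a point fixed in the world has none). Each returns a list of dicts, best first, with "conf" (0 to 1); they miss things now and then, are a little off and sometimes report something else, mostly with a low value. They report only what shows in the picture. A call takes as long as a camera call.
- r.cut_out(picture, label): "pixels" (384x512 bool, what is visible of it) and "rect" ([centre column, centre row, width, height] in pixels, round what is visible of it).
- r.landmark_of(picture, label): "pixel" ([column, row] in pixels: a listed point, or the origin of a listed thing).
The state is a dict: "clock": time; "joint_pos": joint angles; "dq": joint speeds; "joint_efforts": joint torques, N m; "ee_pos": TCP position; "ee_rot": TCP orientation; "contact_force": force on the tool from outside, world axes, zero at the start; "wrist_torque": the same for the moment, N m; "opening": finger opening in m; "gripper_force": force on a finger pad.
Only numpy, scipy, OpenCV 4.12 (cv2) and the standard library are available. Lean on these libraries where they do the work, as an engineer would, in place of code of your own. Each camera call takes 0.05 s, during which the arm holds its last target. There are 200 camera calls.

## Task

Ready the red channel for a test: first push the red dock's shutter fully open to uncover its terminal opening, then lay the red probe in that dock's trough, tip toward the opening but still outside it, and let go of it. Then slide the probe along the trough until its pin is fully home in the terminal and leave it there. Keep the blue dock's shutter shut and do not disturb the adapter, the relay and the solder reel.

Things in the scene. Friction and masses are not known exactly. Their poses are not given: they have to be found in the camera images.
- red_dock: fixed test dock with a red cap on its terminal block and a red band at its open end. Origin: centre of the underside; x along the trough toward the block, z up. Base x -110 to 135, 70 wide, 12 thick. Black block at x 75 to 131, 56 wide, 48 high (57 with brass screws). The docks swap places (left, right) between starts; this is the one to use
- red_dock_mouth (a point): centre of the red terminal's opening in the block face that looks along -x of the dock (dock x 75, 24 above the table); axes as the dock's. Round hole 11 in diameter along x through the block, with a 4 mm chamfer. Beyond, a rack board juts over the table: front edge at world x 0.68, 280 to 310 above the table, y -0.12 to 0.40
- red_trough (a point): middle of the red trough's floor (dock x -35), 12 above the table; axes as the dock's. Open trough 140 long (dock x -105 to +35), inner width 23 (1.5 clearance each side of the probe's barrel), wall tops about 20 above the table and flared outward
- red_shutter (a joint): red shutter just before the red opening: 6 thick (dock x 66 to 72), 28 wide, 14 to 47 above the table. 0 = centred on the opening, grows to 0.036 m (fully open, firm stop) as it slides along the dock's +y; starts at 0 to 0.008, slides with about 1.5 N, stays where left. From 0.030 the probe passes freely
- red_shutter_tab (a point): centre of the shutter's upright tab, 70 above the table; the tab is 14 (dock x) x 12 (dock y) and from 54 to 86 above the table, so that it can be pushed from the side above the block
- blue_dock: fixed test dock with a blue cap on its terminal block and a blue band at its open end. Origin: centre of the underside; x along the trough toward the block, z up. Base x -110 to 135, 70 wide, 12 thick. Black block at x 75 to 131, 56 wide, 48 high (57 with brass screws). The docks swap places (left, right) between starts; this one is to be left alone
- blue_shutter (a joint): shutter of the blue dock, same construction (upright tab at the same place, up to 87 above the table); leave it shut
- probe: loose red test probe, 137 long, about 0.11 kg. Origin: underside centre of the barrel; x toward the tip, z up. Red square-edged barrel 95 long (x -47.5 to 47.5), 20 wide, 24 high, black ribs and tail; steel pin 8 in diameter, 42 long in front, axis 12 above the underside. Grasp across the 20 mm, fingers not below 9 mm over its underside, so that they clear the trough walls
- probe_tip (a point): end of the probe's pin, 89.5 ahead of the barrel's centre. Fully home it is 42 deep in the opening: the barrel's front face then meets the block, a firm stop
- probe_tail (a point): centre of the barrel's rear face, 47.5 behind the barrel's centre, 12 above the underside; push here
- adapter: black power adapter 126 x 46 x 30, loose, lying alongside the probe on the probe's +y side: about 37 to 57 mm free between it and the barrel; origin at its underside, long side along its y; do not disturb
- relay: plug-in relay with a clear cover, 50 x 28 x 22, loose at the back; do not disturb
- solder_reel: solder reel 48 across, 36 high, loose at the back; do not disturb

How it is judged:
By the outcome, as a careful person would: the job done as asked, in the order asked, and still so for the second after the job is handed in, with the robot touching nothing.
It also fails if it takes over 64 s, if anything falls off the work surface, if the arm or the gripper's body presses on something with over 40 N, if the wrist force passes 120 N, or if a joint passes its speed limit or range.

## Working session

There is one attempt and no reset: what is moved stays moved. The work goes in short steps, Python scripts to look and compute and a tool call to move; the robot and the scene stay as the last step left them, time stands still between calls to the robot, and variables do not carry over. Pictures are saved under pics/ and viewed, at most 10 in all, crops included, and the job is handed in when it is done.

Besides the shell and the picture viewer there is one more tool, called after "Call:" as name([rows], argument=value, ...), one row to a line, values as JSON. send_rows: Moves the arm, as the interface text tells. Its arguments: {"type":"object","properties":{"plan":{"type":"array","items":{"type":"array","items":{"type":"number"}}},"force":{"type":"number"}},"required":["plan"]}

```bash
mkdir -p pics; ls; cat > h.py <<'E'
import numpy as np, cv2
from rig import r
def px2w(p,uv,z=None,depth=None):
    K=p["K"];T=np.linalg.inv(p["camera_from_world"])
    d=np.linalg.inv(K)@np.array([uv[0],uv[1],1.0])
    if depth is not None: return (T@np.append(d*depth,1))[:3]
    o=T[:3,3];v=T[:3,:3]@d
    return o+v*(z-o[2])/v[2]
def cloud(p,mask=None):
    z=p["z_map"];m=z>0
    if mask is not None:m&=mask
    v,u=np.nonzero(m);d=np.linalg.inv(p["K"])@np.vstack([u,v,np.ones_like(u)])*z[v,u]
    T=np.linalg.inv(p["camera_from_world"])
    return (T[:3,:3]@d).T+T[:3,3]
def save(p,n,s=None):
    im=p["pixels"][...,::-1]
    cv2.imwrite(n,im)
E
cat > a.py <<'E'
from h import *
np.set_printoptions(precision=4,suppress=True)
Z=dict(red_dock=0,red_dock_mouth=.024,red_trough=.012,red_shutter_tab=.07,blue_dock=0,probe=0,probe_tip=.012,probe_tail=.012,adapter=0,relay=0,solder_reel=0)
for cam in("top","scene"):
    p=r.grab_frame(cam);save(p,f"pics/{cam}0.png")
    print(cam,np.linalg.inv(p["camera_from_world"])[:3,3])
    for n,z in Z.items():
        for l in r.landmark_of(p,n)[:2]: print(n,round(l["conf"],2),np.round(l["pixel"]),px2w(p,l["pixel"],z))
print(r.state())
E
python3 a.py
```

```text
pics
top [0.2565 0.0489 1.2337]
red_dock 0.77 [145. 211.] [0.4837 0.3131 0.    ]
red_trough 0.7 [264. 214.] [0.4479 0.0176 0.012 ]
red_trough 0.62 [139. 222.] [0.4558 0.3269 0.012 ]
red_shutter_tab 0.59 [145. 179.] [0.5481 0.2944 0.07  ]
red_shutter_tab 0.5 [345. 186.] [ 0.4894 -0.1808  0.07  ]
blue_dock 0.73 [347. 189.] [ 0.4939 -0.1992  0.    ]
blue_dock 0.73 [144. 181.] [0.5621 0.3126 0.    ]
probe 0.55 [264. 211.] [0.4565 0.0154 0.    ]
probe_tip 0.91 [250. 178.] [0.5433 0.0435 0.012 ]
probe_tail 0.57 [268. 227.] [0.415  0.0097 0.012 ]
adapter 0.69 [144. 212.] [0.4817 0.3167 0.    ]
adapter 0.57 [232. 228.] [0.4229 0.1    0.    ]
relay 0.74 [236. 143.] [0.6405 0.0709 0.    ]
solder_reel 0.85 [195. 142.] [0.6516 0.1771 0.    ]
scene [0.0474 0.6789 0.9744]
red_dock 0.67 [190. 305.] [0.4892 0.3138 0.    ]
red_dock_mouth 0.65 [174. 276.] [0.5576 0.2901 0.024 ]
red_trough 0.55 [200. 313.] [0.4544 0.3193 0.012 ]
red_shutter_tab 0.72 [173. 267.] [0.5513 0.2933 0.07  ]
blue_dock 0.89 [314. 174.] [ 0.4926 -0.2066  0.    ]
probe 0.94 [273. 232.] [0.4622 0.0334 0.    ]
probe_tip 0.93 [243. 213.] [0.5544 0.0368 0.012 ]
probe_tail 0.9 [292. 230.] [0.4252 0.0059 0.012 ]
probe_tail 0.19 [314. 172.] [ 0.4909 -0.2032  0.012 ]
adapter 0.73 [269. 255.] [0.4295 0.0945 0.    ]
relay 0.73 [208. 208.] [0.6436 0.0714 0.    ]
relay 0.57 [270. 256.] [0.4248 0.0965 0.    ]
solder_reel 0.7 [177. 226.] [0.6673 0.1661 0.    ]
{'clock': 1.2, 'joint_pos': array([-1.3786,  0.4802,  1.5963,  0.    ,  1.0651, -0.0466]), 'dq': array([-0.0007, -0.0001,  0.0003,  0.0025, -0.0006,  0.0022]), 'joint_efforts': array([  0.0031, -95.0501, -43.0635,   0.0001,   0.0014,   0.    ]), 'ee_pos': array([ 0.1538, -0.6315,  0.2453]), 'ee_rot': array([ 3.1416, -0.    ,  0.2389]), 'contact_force': array([-0.3396,  0.6605, -0.3366]), 'wrist_torque': array([-0.0776, -0.0425,  0.0367]), 'gripper_force': 0.0, 'opening': 0.0857212176402205}
```

```bash
python3 - <<'E'
import cv2
for n,(x0,y0,x1,y1) in dict(top=(90,110,400,270),scene=(110,130,400,370)).items():
    im=cv2.imread(f"pics/{n}0.png")[y0:y1,x0:x1]
    cv2.imwrite(f"pics/{n}0c.png",cv2.resize(im,None,fx=2.5,fy=2.5,interpolation=cv2.INTER_CUBIC))
E
```

```text
(no output)
```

View pics/top0c.png

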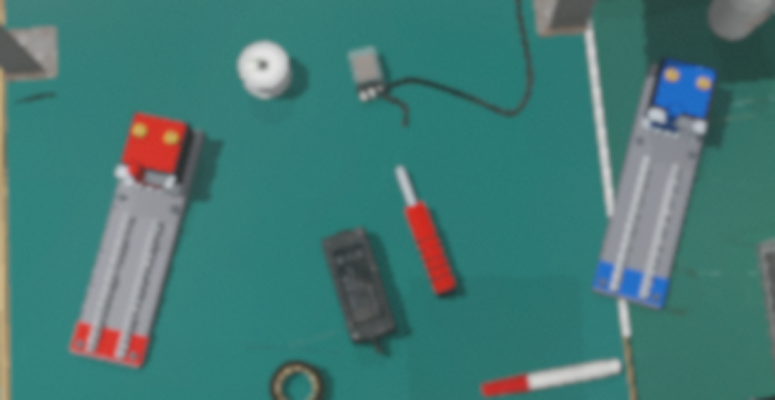

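View pics/scene0c.png

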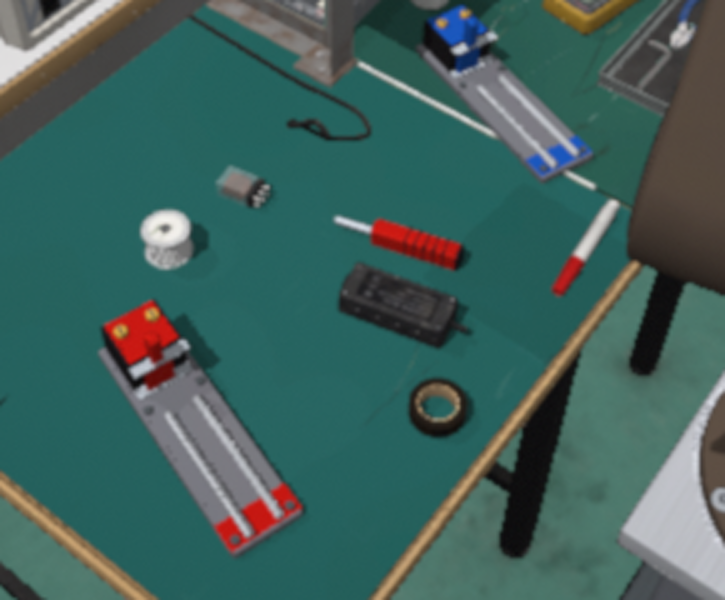

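The pictures show the red dock on the left (top px about 145,200) with its +x up and slightly right. The probe (260,208) has the adapter on its left, and the blue dock is far right. Next I fit poses from depth and masks.

```bash
cat > b.py <<'E'
from h import *
np.set_printoptions(precision=4,suppress=True)
def rect(P):
    (c,s,a)=cv2.minAreaRect((P[:,:2]*1000).astype(np.float32)); b=cv2.boxPoints((c,s,a))
    e=[b[1]-b[0],b[2]-b[1]]; e=e[np.argmax([np.linalg.norm(x) for x in e])]; e=e*np.sign(e[0])
    return np.array(c),np.sort(s),np.degrees(np.arctan2(e[1],e[0]))
for cam in("top","scene"):
    p=r.grab_frame(cam)
    hsv=cv2.cvtColor(p["pixels"],cv2.COLOR_RGB2HSV)
    red=((hsv[...,0]<8)|(hsv[...,0]>172))&(hsv[...,1]>130)&(hsv[...,2]>80)
    P=cloud(p); C=cloud(p,red)
    def box(A,x0,x1,y0,y1,z0,z1): return A[(A[:,0]>x0)&(A[:,0]<x1)&(A[:,1]>y0)&(A[:,1]<y1)&(A[:,2]>z0)&(A[:,2]<z1)]
    print(cam,"table z",np.median(box(P,.3,.4,.15,.25,-.02,.02)[:,2]))
    print(" base",rect(box(P,.3,.7,.22,.42,.008,.018)))
    print(" base+",rect(box(P,.3,.7,.22,.42,.008,.1)))
    b=box(P,.5,.7,.22,.42,.042,.052); print(" block top",rect(b),len(b))
    t=box(P,.5,.65,.22,.42,.061,.1); print(" tab",t.mean(0) if len(t) else 0,len(t), t.min(0),t.max(0))
    s=box(C,.35,.65,-.08,.08,.018,.035);print(" probe top",rect(s),s[:,2].mean(),len(s))
    s=box(P,.35,.65,-.05,.065,.006,.035);print(" probe all",rect(s),len(s))
    s=box(P,.35,.55,.05,.17,.015,.05);print(" adapter",rect(s),len(s))
    for n in("relay","solder_reel","blue_dock"):
        l=r.cut_out(p,n)
        if l: Q=cloud(p,l[0]["pixels"]);Q=Q[Q[:,2]>.006];print(n,Q.min(0),Q.max(0))
E
python3 b.py
```

```text
top table z 0.0027545224948841707
 base (array([501.9503, 319.1457]), array([198.0279, 396.3871]), np.float32(0.14956287))
 base+ (array([501.9486, 319.8056]), array([199.3477, 396.3871]), np.float32(0.14956285))
 block top (array([607.9283, 342.3133]), array([ 74.3084, 198.9463]), np.float32(61.737648)) 415
 tab [0.5484 0.294  0.0801] 47 [0.542  0.2883 0.063 ] [0.5585 0.301  0.0903]
 probe top (array([459.5114,  21.191 ]), array([18.7575, 90.8224]), np.float32(15.183426)) 0.02389718500165359 276
 probe all (array([500.0328,   7.5376]), array([114.7884, 299.4979]), np.float32(-0.003898457)) 823
 adapter (array([407.9686, 101.2385]), array([ 91.819 , 152.1394]), np.float32(-20.74534)) 886
relay [0.6224 0.0557 0.0077] [0.672  0.0843 0.0286]
solder_reel [0.6331 0.1488 0.0063] [0.6811 0.1953 0.0436]
blue_dock [ 0.3811 -0.2853  0.006 ] [ 0.6371 -0.1359  0.0886]
scene table z 0.003514457957074335
 base (array([507.5338, 312.1281]), array([186.5003, 393.0081]), np.float32(4.743236))
 base+ (array([507.547, 312.115]), array([186.5441, 393.0341]), np.float32(4.7666593))
 block top (array([607.9054, 344.3408]), array([ 73.9852, 198.2406]), np.float32(62.181847)) 363
 tab [0.5483 0.2994 0.0778] 70 [0.5421 0.2915 0.0611] [0.5928 0.3046 0.0901]
 probe top (array([460.4049,  24.4727]), array([21.8127, 90.7493]), np.float32(16.247751)) 0.02403852231415253 236
 probe all (array([499.7554,   7.5525]), array([114.743 , 299.4122]), np.float32(0.0031177606)) 733
 adapter (array([418.0944, 123.5642]), array([110.0664, 125.9725]), np.float32(8.996828)) 912
relay [0.621  0.0572 0.0064] [0.6717 0.0883 0.0272]
solder_reel [0.6336 0.1494 0.0061] [0.681  0.1975 0.0421]
blue_dock [ 0.3817 -0.2741  0.006 ] [ 0.6297 -0.1343  0.09  ]
```

```bash
cat > fit.py <<'E'
from h import *
from scipy.optimize import minimize
np.set_printoptions(precision=4,suppress=True)
S=6
def box3(x0,x1,y0,y1,z0,z1): return np.array([[x,y,z] for x in(x0,x1) for y in(y0,y1) for z in(z0,z1)],float)
DOCK=[box3(-110,135,-35,35,0,12)/1e3,box3(75,131,-28,28,0,48)/1e3]
PROBE=[box3(-47.5,47.5,-10,10,0,24)/1e3,box3(47,89.5,-4,4,8,16)/1e3]
def render(p,q,model,roi,z=0.):
    u0,v0,u1,v1=roi;c,s=np.cos(q[2]),np.sin(q[2])
    m=np.zeros(((v1-v0)*S,(u1-u0)*S),np.uint8)
    for B in model:
        W=B@np.array([[c,s,0],[-s,c,0],[0,0,1]])+[q[0],q[1],z]
        X=p["camera_from_world"]@np.c_[W,np.ones(len(W))].T; x=p["K"]@X[:3]; x=(x[:2]/x[2]).T
        h=cv2.convexHull((((x-[u0,v0]+.5)*S-.5)*16).astype(np.int32))
        cv2.fillConvexPoly(m,h,255,shift=4)
    return cv2.resize(m,(u1-u0,v1-v0),interpolation=cv2.INTER_AREA)/255.
def fit(ps,model,q0,masks,rois,z=0.):
    f=lambda q:sum(np.abs(render(p,q,model,R,z)-M).sum()/M.sum() for p,M,R in zip(ps,masks,rois))
    b=min((minimize(f,np.array(q0),method="Nelder-Mead",options=dict(initial_simplex=np.array(q0)+d*np.array([[0,0,0],[.006,0,0],[0,.006,0],[0,0,.05]]),xatol=1e-5,fatol=1e-5)) for d in(1,-1)),key=lambda r:r.fun)
    return b.x,b.fun
def nongreen(p,roi):
    u0,v0,u1,v1=roi; h=cv2.cvtColor(np.ascontiguousarray(p["pixels"][v0:v1,u0:u1]),cv2.COLOR_RGB2HSV)
    m=((np.abs(h[...,0].astype(int)-86)>14)|(h[...,1]<105)).astype(np.uint8)
    n,l,s,_=cv2.connectedComponentsWithStats(m); return (l==1+np.argmax(s[1:,4])).astype(float)
def redm(p,roi):
    u0,v0,u1,v1=roi; h=cv2.cvtColor(np.ascontiguousarray(p["pixels"][v0:v1,u0:u1]),cv2.COLOR_RGB2HSV)
    return (((h[...,0]<10)|(h[...,0]>170))&(h[...,1]>90)).astype(float)
E
cat > c.py <<'E'
from fit import *
T,Sc=r.grab_frame("top"),r.grab_frame("scene")
rd=[(112,150,175,262),(140,240,240,358)]; rp=[(245,172,278,234),(238,208,302,242)]
md=[nongreen(T,rd[0]),nongreen(Sc,rd[1])]; mp=[redm(T,rp[0]),redm(Sc,rp[1])]
mf=[nongreen(T,rp[0]),nongreen(Sc,rp[1])]
out=[]
for p,M,R in zip((T,Sc),md,rd):
    u0,v0,u1,v1=R;im=p["pixels"][v0:v1,u0:u1,::-1].copy();im=np.hstack([im,np.uint8(M*255)[...,None].repeat(3,2)]);out.append(cv2.resize(im,(400,360)))
for p,M,R in zip((T,Sc),mf,rp):
    u0,v0,u1,v1=R;im=p["pixels"][v0:v1,u0:u1,::-1].copy();im=np.hstack([im,np.uint8(M*255)[...,None].repeat(3,2)]);out.append(cv2.resize(im,(400,220)))
cv2.imwrite("pics/masks.png",np.vstack([np.hstack(out[:2]),np.hstack(out[2:])]))
for name,ix in(("top",[0]),("scene",[1]),("both",[0,1])):
    g=lambda a:[a[i] for i in ix]
    for nm,mo,q0,mm,rr in(("dock",DOCK,[.487,.313,-.25],md,rd),("barrel",PROBE[:1],[.459,.023,.27],mp,rp),("probe",PROBE,[.459,.023,.27],mf,rp)):
        q,f=fit(g((T,Sc)),mo,q0,g(mm),g(rr)); print(name,nm,q,np.degrees(q[2]),f)
E
python3 c.py
```

```text
top dock [ 0.4832  0.3148 -0.3036] -17.397535294525117 0.06610946985278536
top barrel [0.4612 0.0214 0.2698] 15.456049004961029 0.1262915073150003
top probe [0.4615 0.0212 0.2781] 15.935538594533575 0.23550950683303623
scene dock [ 0.4855  0.3154 -0.3085] -17.673518962998926 0.029655549843280983
scene barrel [0.462  0.0232 0.2563] 14.68263342678797 0.1899925539836188
scene probe [0.4619 0.0231 0.268 ] 15.357232833973002 0.06615390170801286
both dock [ 0.4852  0.3151 -0.3077] -17.62942514416611 0.1005799245513759
both barrel [0.4617 0.0217 0.2685] 15.381156254976101 0.3230943461759826
both probe [0.4615 0.0229 0.27  ] 15.471904150908072 0.3088587368649117
```

View pics/masks.png

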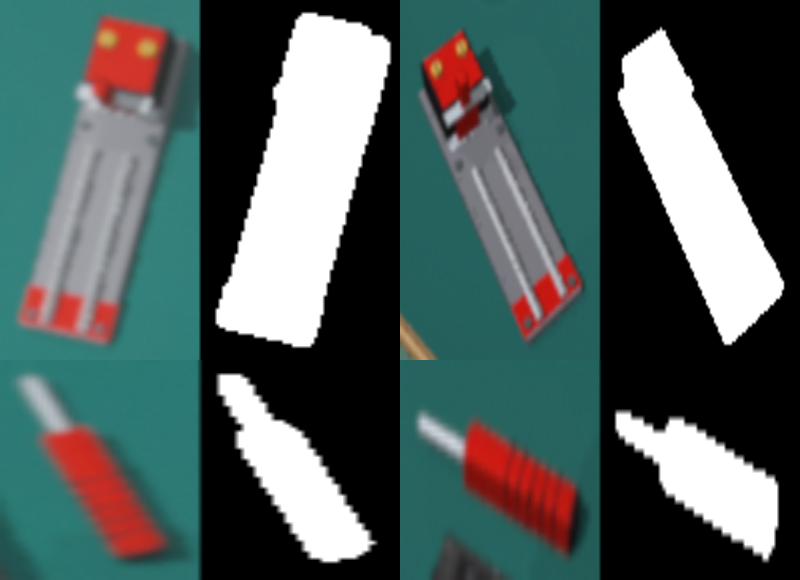

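Call:
send_rows([
  [4.3,4.1,-0.2,0,0,-3.9,255],
  [4.3,4.1,-0.2,0,0,-3.9,255],
  [4.3,4.1,-0.2,0,0,-3.9,255],
  [4.3,4.1,-0.2,0,0,-3.9,255],
  [4.3,4.1,-0.2,0,0,-3.9,255],
  [4.3,4.1,-0.2,0,0,-3.9,255],
  [4.3,4.1,-0.2,0,0,-3.9,255],
  [4.3,4.1,-0.2,0,0,-3.9,255],
], force=40)

```text
clock: 2.7
ee_pos: [0.4991, -0.3021, 0.2295]
ee_rot: [3.141, -0.001, -0.308]
contact_force: [0.7, -0.9, 0.7]
opening: 0.0002
gripper_force: 0.0
```

```bash
python3 -c "
from rig import r
s=r.state();print(s,r.tip_extent)"
```

```text
{'clock': 2.7, 'joint_pos': array([-5.96199579e-01,  4.03863144e-01,  1.77049651e+00, -5.92655292e-05,
        9.66598498e-01,  1.28262708e+00]), 'dq': array([ 8.12216207e-01,  1.60864328e-01, -2.21594798e-01,  4.44106430e-04,
        5.39850448e-02,  1.35028232e+00]), 'joint_efforts': array([ -8.92741263, -88.29874992, -36.21923804,   0.14843174,
         0.24615314,  -4.45396274]), 'ee_pos': array([ 0.49913514, -0.30210285,  0.22948694]), 'ee_rot': array([ 3.14136555e+00, -5.94474631e-04, -3.07996608e-01]), 'contact_force': array([ 0.6714977 , -0.92177607,  0.65645685]), 'wrist_torque': array([ 0.0438222 , -0.00755426,  0.05589514]), 'gripper_force': 0.0, 'opening': 0.00023028990883551816} 0.014
```

Call:
send_rows([
  [0.4,6.0,0,0,0,0,255],
  [0.4,6.0,0,0,0,0,255],
  [0.4,6.0,0,0,0,0,255],
  [0.4,6.0,0,0,0,0,255],
  [0.4,6.0,0,0,0,0,255],
  [0.4,6.0,0,0,0,0,255],
  [0.4,6.0,0,0,0,0,255],
  [0.4,6.0,0,0,0,0,255],
])

```text
clock: 3.7
ee_pos: [0.5297, 0.1785, 0.2296]
ee_rot: [-3.141, -0.001, -0.306]
contact_force: [0.3, -0.7, -0.0]
opening: -0.0002
gripper_force: 0.0
```

Call:
send_rows([
  [0.4,5.5,-1,0,0,0,255],
  [0.3,1.5,-4,0,0,0,255],
  [0,0,-5,0,0,0,255],
  [0,0,-4,0,0,0,255],
  [0,0,-1.1,0,0,0,255],
  [0,0,0,0,0,0,255],
])

```text
clock: 4.45
ee_pos: [0.5369, 0.2464, 0.0785]
ee_rot: [3.141, 0.0, -0.306]
contact_force: [-0.1, -0.7, 0.6]
opening: -0.0001
gripper_force: 0.0
```

```bash
python3 - <<'E'
from h import *
o=[]
for c,(u0,v0) in dict(top=(90,120),scene=(110,200)).items():
    p=r.grab_frame(c); o.append(cv2.resize(np.ascontiguousarray(p["pixels"][v0:v0+120,u0:u0+120,::-1]),(400,400),interpolation=cv2.INTER_CUBIC))
    for l in r.landmark_of(p,"red_shutter_tab")[:1]: print(l,px2w(p,l["pixel"],.07))
cv2.imwrite("pics/tab1.png",np.hstack(o)); print(r.state()["ee_pos"],r.state()["contact_force"])
E
```

```text
{'pixel': [173.9, 269.2], 'conf': 0.47} [0.54506709 0.29581474 0.07      ]
[0.53779567 0.24678483 0.07993618] [-0.58334105  0.29495906  0.07180617]
```

View pics/tab1.png

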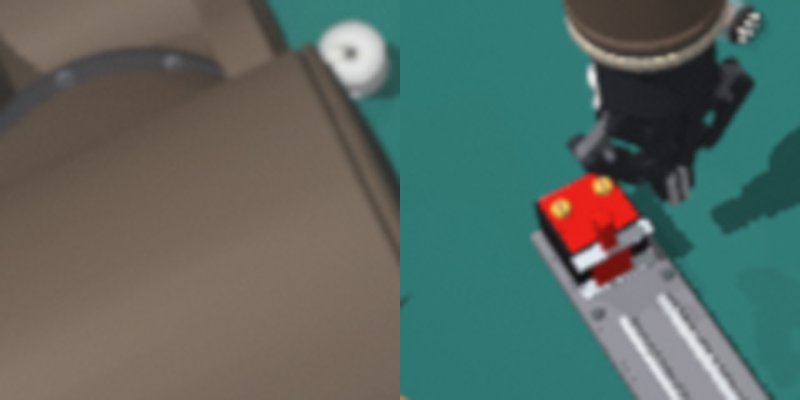

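Fingers stand beside the tab on its dock −y side (scene px ≈195,255; tab ≈170,270), clear of everything. Now I push along dock +y.

Call:
send_rows([
  [0.3,0.95,0,0,0,0,255],
  [0.3,0.95,0,0,0,0,255],
  [0.18,0.57,0,0,0,0,255],
  [0.18,0.57,0,0,0,0,255],
  [0.18,0.57,0,0,0,0,255],
  [0.18,0.57,0,0,0,0,255],
  [0.18,0.57,0,0,0,0,255],
  [0.18,0.57,0,0,0,0,255],
])

```text
clock: 5.65
ee_pos: [0.5536, 0.2999, 0.0782]
ee_rot: [3.141, 0.0, -0.306]
contact_force: [-1.4, -2.5, 0.7]
opening: -0.0004
gripper_force: 0.8
```

Call:
send_rows([
  [0.1,0.3,0,0,0,0,255],
  [0.0,0.0,0,0,0,0,255],
])

```text
clock: 5.9
ee_pos: [0.5547, 0.303, 0.0783]
ee_rot: [-3.141, -0.0, -0.306]
contact_force: [0.1, -0.1, 0.1]
opening: -0.0002
gripper_force: 0.0
```

Call:
send_rows([
  [0.1,0.3,0,0,0,0,255],
  [0.06,0.19,0,0,0,0,255],
])

```text
clock: 6.15
ee_pos: [0.5562, 0.3076, 0.0783]
ee_rot: [3.141, 0.0, -0.306]
contact_force: [0.1, -0.9, -0.1]
opening: 0.0001
gripper_force: 0.8
```

Call:
send_rows([
  [0.06,0.19,0,0,0,0,255],
  [0.0,0.0,0,0,0,0,255],
])

```text
clock: 6.4
ee_pos: [0.5568, 0.3095, 0.0783]
ee_rot: [-3.142, -0.0, -0.306]
contact_force: [0.1, -0.9, 0.3]
opening: -0.0002
gripper_force: 0.6
```

Call:
send_rows([
  [0.06,0.19,0,0,0,0,255],
  [0.06,0.19,0,0,0,0,255],
])

```text
clock: 6.65
ee_pos: [0.5569, 0.3109, 0.0782]
ee_rot: [3.137, 0.001, -0.305]
contact_force: [-3.6, -30.2, 13.1]
opening: 0.0001
gripper_force: 15.0
```

Call:
send_rows([
  [0.06,0.19,0,0,0,0,255],
  [0.0,0.0,0,0,0,0,255],
])

```text
clock: 6.9
ee_pos: [0.557, 0.3112, 0.0782]
ee_rot: [3.135, 0.002, -0.305]
contact_force: [-4.4, -35.4, 16.7]
opening: 0.0001
gripper_force: 18.0
```

```bash
python3 - <<'E'
from h import *
o=[]
p=r.grab_frame("scene"); u0,v0=130,220;cv2.imwrite("pics/tab2.png",cv2.resize(np.ascontiguousarray(p["pixels"][v0:v0+100,u0:u0+120,::-1]),(600,500),interpolation=cv2.INTER_CUBIC))
print(r.landmark_of(p,"red_shutter_tab")[:1])
E
```

```text
[{'pixel': [158.3, 272.8], 'conf': 0.74}]
```

View pics/tab2.png

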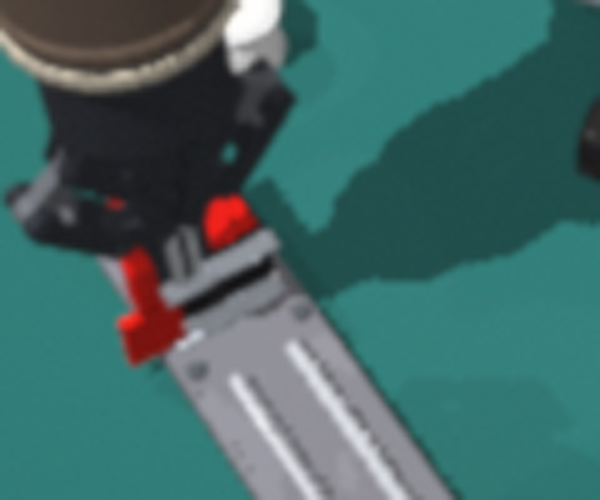

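The shutter is against its stop (35 N), with the tab now past the block's left side (scene px ≈158,273). Next I back off and go to the probe.

Call:
send_rows([
  [-0.3,-1.2,0,0,0,0,200],
  [-0.5,-1.6,1,0,0,0,150],
  [0,0,5,0,0,0,105],
  [0,-1,5,0,0,3,105],
  [-1.5,-4.5,2,0,0,6,105],
  [-1.5,-4.5,0,0,0,6,105],
  [-1.5,-4.5,0,0,0,6,105],
  [-1.5,-4.5,0,0,0,6,105],
])

```text
clock: 8.0
ee_pos: [0.4902, 0.0959, 0.2091]
ee_rot: [-3.141, -0.002, 0.169]
contact_force: [0.6, -1.1, 0.0]
opening: 0.0501
gripper_force: 0.0
```

Call:
send_rows([
  [-1.5,-4.5,0,0,0,6,105],
  [-1.3,-3.5,-3,0,0,0,105],
  [0,0,-4,0,0,0,105],
  [0,0,0,0,0,0,105],
  [0,0,0,0,0,0,105],
])

```text
clock: 8.62
ee_pos: [0.4633, 0.0174, 0.1395]
ee_rot: [3.141, -0.001, 0.271]
contact_force: [0.7, -0.1, 0.3]
opening: 0.0504
gripper_force: 0.0
```

```bash
python3 - <<'E'
from fit import *
p=r.grab_frame("scene");s=r.state();print(s["ee_pos"],np.degrees(s["ee_rot"]),s["opening"],s["clock"])
for n,z in dict(probe_tip=.012,probe_tail=.012,red_shutter_tab=.07).items():
    l=r.landmark_of(p,n)[:1]; print(n,l and (l[0]["conf"],px2w(p,l[0]["pixel"],z)))
u0,v0=190,150;cv2.imwrite("pics/gr1.png",cv2.resize(np.ascontiguousarray(p["pixels"][v0:v0+120,u0:u0+150,::-1]),(750,600),interpolation=cv2.INTER_CUBIC))
E
```

```text
[0.4636 0.0175 0.1397] [179.9686  -0.1147  15.5189] 0.05042982450231499 8.675
probe_tip (0.7, array([0.5443, 0.0426, 0.012 ]))
probe_tail (0.67, array([0.4205, 0.0119, 0.012 ]))
red_shutter_tab (0.71, array([0.5611, 0.322 , 0.07  ]))
```

View pics/gr1.png

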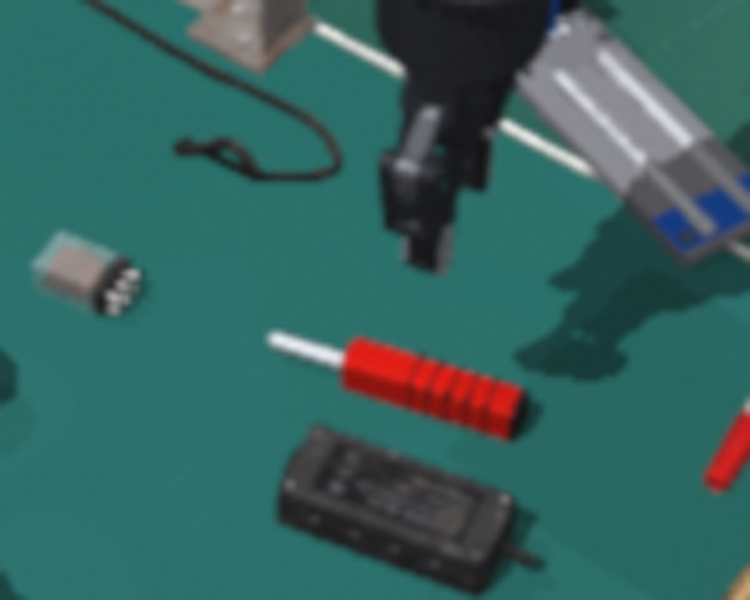

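The probe and adapter are undisturbed and the jaws stand over the barrel. I descend and grasp.

Call:
send_rows([
  [-0.2,0.45,-4,0,0,0,105],
  [0,0,-4,0,0,0,105],
  [0,0,-2.6,0,0,0,105],
  [0,0,-1.0,0,0,0,105],
  [0,0,0,0,0,0,105],
])

```text
clock: 9.45
ee_pos: [0.4607, 0.0217, 0.0225]
ee_rot: [-3.142, 0.0, 0.27]
contact_force: [0.3, -0.0, -0.0]
opening: 0.0503
gripper_force: 0.0
```

Call:
send_rows([
  [0,0,0,0,0,0,190],
  [0,0,0,0,0,0,255],
  [0,0,0,0,0,0,255],
  [0,0,0,0,0,0,255],
  [0,0,0,0,0,0,255],
  [0,0,0,0,0,0,255],
], force=40)

```text
clock: 10.2
ee_pos: [0.4613, 0.0216, 0.0234]
ee_rot: [3.141, -0.002, 0.27]
contact_force: [-0.4, 0.1, 11.2]
opening: 0.019
gripper_force: 38.9
```

Call:
send_rows([
  [0,0,2,0,0,0,255],
  [0,0,5,0,0,0,255],
  [0,0,4,0,0,0,255],
  [-0.2,5,0,0,0,-5.5,255],
  [-0.2,5,0,0,0,-5.5,255],
  [-0.2,5,0,0,0,-5.5,255],
  [-0.2,5,0,0,0,-5.5,255],
  [-0.2,5,0,0,0,-5.5,255],
])

```text
clock: 11.2
ee_pos: [0.4504, 0.2734, 0.1331]
ee_rot: [-3.141, -0.001, -0.213]
contact_force: [1.5, -0.8, -1.0]
opening: 0.0191
gripper_force: 40.1
```

Call:
send_rows([
  [-0.2,5.4,-1,0,0,-5.6,255],
  [0,0,-3,0,0,0,255],
  [0,0,-3,0,0,0,255],
  [0,0,-1,0,0,0,255],
  [0,0,0,0,0,0,255],
  [0,0,0,0,0,0,255],
])

```text
clock: 11.95
ee_pos: [0.4493, 0.3259, 0.0535]
ee_rot: [-3.14, -0.001, -0.308]
contact_force: [0.2, -0.5, -0.5]
opening: 0.0186
gripper_force: 40.1
```

```bash
cat > d.py <<'E'
from fit import *
T,p=r.grab_frame("top"),r.grab_frame("scene");s=r.state();e=s["ee_pos"];print(e,np.degrees(s["ee_rot"]),s["opening"],s["clock"])
import sys
def dk(w,q=(.485,.315,np.radians(-17.6))):
    d=np.array(w[:2])-q[:2];c,s=np.cos(q[2]),np.sin(q[2]);return np.array([c*d[0]+s*d[1],-s*d[0]+c*d[1]])*1e3
print("tcp in dock",dk(e))
for n,z in dict(probe_tip=e[2]-.0234+.012,probe_tail=e[2]-.0234+.012,red_shutter_tab=.07).items():
    for nm,q in(("T",T),("S",p)):
        l=r.landmark_of(q,n)[:1]; print(n,nm,l and (l[0]["conf"],dk(px2w(q,l[0]["pixel"],z))))
u0,v0=140,225;cv2.imwrite("pics/pl1.png",cv2.resize(np.ascontiguousarray(p["pixels"][v0:v0+120,u0:u0+150,::-1]),(750,600),interpolation=cv2.INTER_CUBIC))
E
python3 d.py
```

```text
[0.4492 0.3259 0.0534] [-179.9235   -0.0633  -17.6345] 0.01851868765126471 12.05
tcp in dock [-37.3854  -0.4292]
probe_tip T (0.64, array([49.9986,  0.0946]))
probe_tip S []
probe_tail T (0.36, array([ 154.9678, -481.8872]))
probe_tail S (0.7, array([-78.3714,   0.4015]))
red_shutter_tab T (0.39, array([66.1225, 37.1869]))
red_shutter_tab S (0.65, array([71.4644, 40.083 ]))
```

View pics/pl1.png

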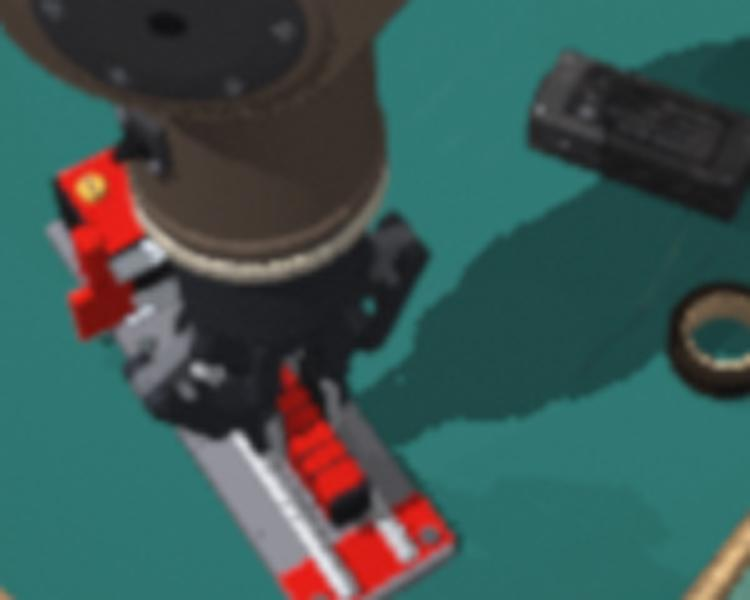

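The tab shows at dock y ≈ 37–40 mm, so the shutter is fully open. The probe hovers over the trough, aligned to within about 0.5 mm. I lower it while watching the force.

Call:
send_rows([
  [0,0,-0.5,0,0,0,255],
  [0,0,-0.4,0,0,0,255],
  [0,0,-0.3,0,0,0,255],
  [0,0,0,0,0,0,255],
])

```text
clock: 12.85
ee_pos: [0.4487, 0.3258, 0.04]
ee_rot: [-3.141, -0.0, -0.308]
contact_force: [1.1, 2.3, -2.0]
opening: 0.0189
gripper_force: 40.0
```

Call:
send_rows([
  [0,0,-0.3,0,0,0,255],
  [0,0,-0.2,0,0,0,255],
  [0,0,0,0,0,0,255],
])

```text
clock: 13.22
ee_pos: [0.4487, 0.3258, 0.0355]
ee_rot: [-3.141, -0.0, -0.307]
contact_force: [-0.8, 1.6, 2.9]
opening: 0.0193
gripper_force: 40.7
```

Call:
send_rows([
  [0,0,0,0,0,0,200],
  [0,0,0,0,0,0,150],
  [0,0,0,0,0,0,130],
  [0,0,0,0,0,0,130],
  [0,0,3,0,0,0,130],
  [0,0,4,0,0,0,130],
  [-5.5,1.7,2,0,0,0,200],
  [-4.2,1.3,0,0,0,0,255],
])

```text
clock: 14.22
ee_pos: [0.3508, 0.3562, 0.1267]
ee_rot: [-3.139, -0.001, -0.308]
contact_force: [-0.1, 0.3, 0.3]
opening: 0.006
gripper_force: 0.0
```

```bash
cat > e.py <<'E'
from d import *
P=cloud(p);q=(.485,.315);c,s_=np.cos(np.radians(-17.6)),np.sin(np.radians(-17.6))
D=np.c_[(P[:,0]-q[0])*c+(P[:,1]-q[1])*s_,-(P[:,0]-q[0])*s_+(P[:,1]-q[1])*c,P[:,2]]*1e3
b=D[(np.abs(D[:,1])<9)&(D[:,2]>28)&(D[:,2]<45)&(D[:,0]>-110)&(D[:,0]<73)]
print("barrel pts",len(b),np.percentile(b[:,0],[2,98]),np.median(b[:,1]),np.median(b[:,2]),np.polyfit(b[:,0],b[:,2],1))
E
python3 e.py
```

```text
[0.3479 0.3558 0.1256] [179.9312   0.0632 -17.4894] 9.518122884290538e-05 14.325
tcp in dock [-143.0272   -2.6095]
probe_tip T (0.76, array([ 29.0364, -23.76  ]))
probe_tip S (0.86, array([-6.5707, 16.7431]))
probe_tail T (0.88, array([-89.1759, -28.2868]))
probe_tail S []
red_shutter_tab T (0.65, array([   3.1364, -233.1655]))
red_shutter_tab S (0.72, array([70.2273, 38.3038]))
barrel pts 219 [-49.2153  40.8721] 0.7035139312617598 36.38759362266797 [-0.0715 34.6049]
```

View pics/pl1.png

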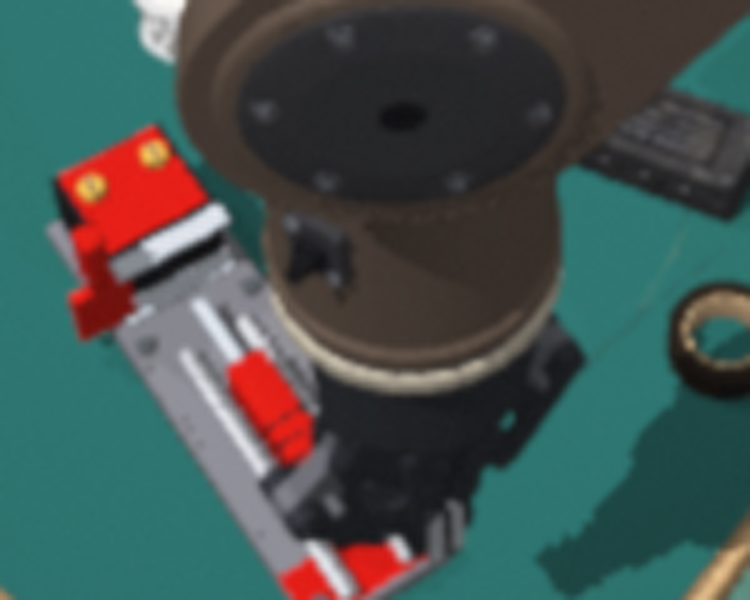

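The probe lies in the trough with its tip (scene px ≈180,286) short of the opening, and it has been released. Now I lower the closed fingers behind the tail.

Call:
send_rows([
  [2.0,-0.4,-3,0,0,0,255],
  [0,0,-3,0,0,0,255],
  [0,0,-2,0,0,0,255],
  [0,0,-0.9,0,0,0,255],
  [0,0,0,0,0,0,255],
])

```text
clock: 15.25
ee_pos: [0.3718, 0.3514, 0.0359]
ee_rot: [3.141, 0.0, -0.308]
contact_force: [0.1, 0.9, -0.1]
opening: 0.0002
gripper_force: 0.0
```

Call:
send_rows([
  [0.57,-0.18,0,0,0,0,255],
  [0.57,-0.18,0,0,0,0,255],
  [0.57,-0.18,0,0,0,0,255],
  [0.57,-0.18,0,0,0,0,255],
  [0.57,-0.18,0,0,0,0,255],
  [0.57,-0.18,0,0,0,0,255],
])

```text
clock: 16.0
ee_pos: [0.4061, 0.3407, 0.0363]
ee_rot: [3.142, 0.0, -0.308]
contact_force: [-1.4, 0.7, 1.7]
opening: -0.0002
gripper_force: 0.6
```

Call:
send_rows([
  [0.57,-0.18,0,0,0,0,255],
  [0.57,-0.18,0,0,0,0,255],
  [0.57,-0.18,0,0,0,0,255],
  [0.57,-0.18,0,0,0,0,255],
])

```text
clock: 16.5
ee_pos: [0.4289, 0.3335, 0.0363]
ee_rot: [3.142, 0.0, -0.307]
contact_force: [-1.0, 0.2, 0.1]
opening: -0.0002
gripper_force: 0.4
```

Call:
send_rows([
  [0.47,-0.15,0,0,0,0,255],
  [0.47,-0.15,0,0,0,0,255],
  [0.47,-0.15,0,0,0,0,255],
])

```text
clock: 16.88
ee_pos: [0.443, 0.3291, 0.0363]
ee_rot: [3.142, 0.0, -0.307]
contact_force: [0.2, 0.3, 0.1]
opening: 0.0004
gripper_force: 0.3
```

Call:
send_rows([
  [0.38,-0.12,0,0,0,0,255],
  [0.38,-0.12,0,0,0,0,255],
])

```text
clock: 17.12
ee_pos: [0.4505, 0.3267, 0.0363]
ee_rot: [3.142, 0.0, -0.307]
contact_force: [-0.8, 0.3, -0.3]
opening: 0.0001
gripper_force: 0.3
```

Call:
send_rows([
  [0.19,-0.06,0,0,0,0,255],
  [0.19,-0.06,0,0,0,0,255],
])

```text
clock: 17.38
ee_pos: [0.4541, 0.3255, 0.0363]
ee_rot: [3.142, 0.0, -0.307]
contact_force: [-0.2, -0.1, 1.1]
opening: -0.0001
gripper_force: 0.4
```

Call:
send_rows([
  [0.19,-0.06,0,0,0,0,255],
  [0.19,-0.06,0,0,0,0,255],
])

```text
clock: 17.62
ee_pos: [0.456, 0.3245, 0.0362]
ee_rot: [3.14, 0.003, -0.308]
contact_force: [-24.7, 17.8, 12.8]
opening: 0.0002
gripper_force: 14.8
```

Call:
send_rows([
  [0.19,-0.06,0,0,0,0,255],
])

```text
clock: 17.75
ee_pos: [0.4561, 0.3242, 0.0362]
ee_rot: [3.139, 0.005, -0.308]
contact_force: [-39.8, 29.2, 19.7]
opening: 0.0002
gripper_force: 23.2
```

Call:
send_rows([
  [0.19,-0.06,0,0,0,0,255],
])

```text
clock: 17.88
ee_pos: [0.4562, 0.3239, 0.0362]
ee_rot: [3.138, 0.007, -0.308]
contact_force: [-53.6, 39.1, 25.1]
opening: 0.0002
gripper_force: 31.5
```

It hit the firm stop at TCP dock x ≈ −30 mm, where −31 was expected for fully home. I back off and clear the view.

Call:
send_rows([
  [-1.0,0.35,0,0,0,0,255],
  [-1.9,0.6,1,0,0,0,255],
  [0,0,6,0,0,0,255],
  [0,0,6,0,0,0,255],
  [1,-5.5,2,0,0,0,255],
  [1,-6,0,0,0,0,255],
  [0,-6,0,0,0,0,255],
  [0,-6,0,0,0,0,255],
])

```text
clock: 18.88
ee_pos: [0.452, 0.0962, 0.187]
ee_rot: [-3.141, -0.001, -0.307]
contact_force: [1.5, -0.2, 0.8]
opening: -0.0001
gripper_force: 0.0
```

Call:
send_rows([
  [0.5,-6,0,0,0,0,255],
  [0.5,-6,0,0,0,0,255],
  [0,-6,0,0,0,0,255],
  [0,-4,0,0,0,0,255],
  [0,0,0,0,0,0,255],
])

```text
clock: 19.5
ee_pos: [0.4624, -0.1244, 0.1868]
ee_rot: [3.141, -0.001, -0.311]
contact_force: [-1.1, 0.8, 0.5]
opening: -0.0
gripper_force: 0.0
```

```bash
python3 - <<'E'
from h import *
T,p=r.grab_frame("top"),r.grab_frame("scene");s=r.state();print(s["ee_pos"],s["clock"],s["contact_force"])
q=(.485,.315);c,s_=np.cos(np.radians(-17.6)),np.sin(np.radians(-17.6))
for nm,k in(("T",T),("S",p)):
    P=cloud(k); D=np.c_[(P[:,0]-q[0])*c+(P[:,1]-q[1])*s_,-(P[:,0]-q[0])*s_+(P[:,1]-q[1])*c,P[:,2]]*1e3
    b=D[(np.abs(D[:,1])<9)&(D[:,2]>28)&(D[:,2]<42)&(D[:,0]>-110)&(D[:,0]<72)]
    print(nm,len(b),np.percentile(b[:,0],[2,98]),np.median(b[:,1:],0))
    for n in("adapter","relay","solder_reel"):
        print(n,[px2w(k,l["pixel"],0) for l in r.landmark_of(k,n)[:1]])
a=cv2.resize(np.ascontiguousarray(p["pixels"][150:375,110:350,::-1]),(480,450),interpolation=cv2.INTER_CUBIC)
b=cv2.resize(np.ascontiguousarray(T["pixels"][150:270,105:185,::-1]),(300,450),interpolation=cv2.INTER_CUBIC)
cv2.imwrite("pics/fin.png",np.hstack([a,b]))
E
```

```text
[ 0.46219283 -0.12208227  0.18657576] 19.6 [-0.03617753 -0.36382059 -0.57733545]
T 218 [-20.02493019  63.05075117] [-1.18867269 35.96748737]
adapter [array([0.42782821, 0.09607773, 0.        ])]
relay [array([0.64547831, 0.06580624, 0.        ])]
solder_reel [array([0.65483352, 0.17042771, 0.        ])]
S 332 [-21.35172699  69.00174436] [ 0.97085439 36.52997129]
adapter [array([0.41808417, 0.09912263, 0.        ])]
relay [array([0.64972896, 0.07314011, 0.        ])]
solder_reel [array([0.65604497, 0.17619603, 0.        ])]
```

View pics/fin.png

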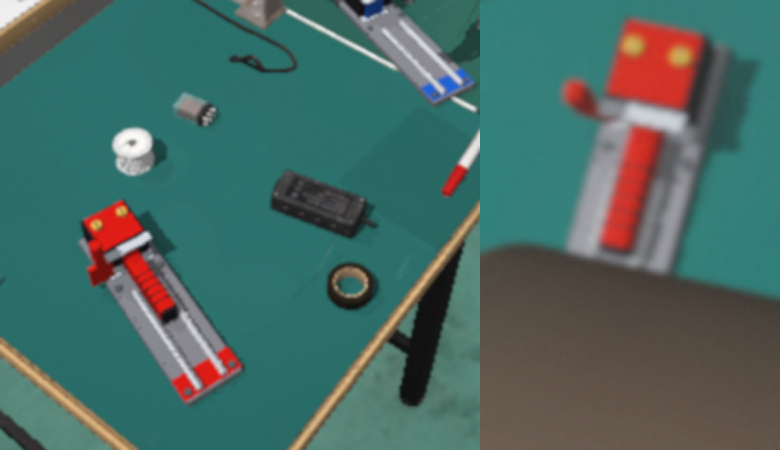

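The barrel's tail is at dock x ≈ −20, which is fully home, with its front against the block. The shutter is open (tab at top px ≈120,176), and the adapter, relay and reel have not moved. I hand in.

```bash
python3 -c "
from rig import r
print(r.hand_in())"
```

```text
the job is handed in; nothing more can be done
None
```

The job is handed in at about 20 s: the red shutter was pushed open to its firm stop, and the probe was laid in the trough, released and pushed to its firm stop (barrel tail within about 1 mm of the fully-home position); the blue dock was never approached, and the adapter, relay and reel look unmoved.

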